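# Mount a wire reel loosely between the cones of a pay-off stand

## Task

Load the wire reel into the pay-off stand: lay it on the two rollers with one end of its hub over the fixed head cone, and bring the sliding tailstock up so that its cone enters the other end of the hub. Each cone should go in just to the ring scribed round it, level with the flange face, so that the tapers nest loosely without touching and the reel still turns freely; do not force or wedge it, and leave the other things on the bench where they are.

Things in the scene. Friction and masses are not known exactly. Their poses are not given: they have to be found in the camera images.
- reel: Reel of copper wire with two black flanges, at first lying on its flange rims on the worktop. Origin at its centre, own y along its axis (both ends alike). 74 mm wide over the flanges (each 6 mm thick), flanges 80 mm across, winding 50 mm across and 62 mm wide between the flanges; about 0.35 kg. Each end of the hub is a tapered bore: 35 mm wide at the flange face, narrowing by 6 mm per 10 mm of depth.
- payoff_stand: Grey pay-off stand, fixed to the worktop, 124 mm wide (x) and 258 mm long (y -189 to +69 mm). Origin on its underside, below the middle of the reel when loaded; y along the cones' axis, head end at +y; the axis is 64 mm up. Two free rollers (18 mm thick, x = -30 and +30, y -70 to +50) carry the 80 mm flanges with the reel on the axis. Head upright: y +55 to +69, 88 mm high.
- head_cone: Fixed aluminium head cone on the stand, pointing to the stand's -y. Origin on the axis in the plane of its scribed black ring (30 mm across), at y +37 mm of the stand, 64 mm up. The cone runs from 41 mm across at the upright (18 mm behind the ring) to 18 mm at the tip (20 mm ahead of the ring). Loaded right, the ring is level with the flange face: reel centre 37 mm away; at 28.7 mm the tapers wedge.
- tail_cone: The same cone on the tailstock, pointing to the stand's +y, on the same axis. Origin on the axis in the plane of its scribed black ring; tip 20 mm ahead. Axes as the stand's. Loaded right, the ring is level with the other flange face: reel centre 37 mm away; wedges at 28.7 mm.
- tailstock (a joint): Travel of the tailstock on the stand's guide bars, in m: 0 drawn right back (ring at y -112 mm of the stand), growing toward the head to 0.090; 0.075 brings the ring to y -37 mm. It takes about 3 N to slide and stays where it is left.
- tail_knob (a point): Middle of the grip of the tailstock's upright black round knob, 23 mm thick (standing 42 mm above the tailstock's housing, from 25 mm below this point to 16 mm above it), 111 mm above the worktop, straight above the axis, 40 mm behind the tail cone's ring.
- battery: small block battery lying flat, black and tan case, 49 x 27 x 18 mm; a bystander, loose; origin under its centre
- flux_pot: small yellowed pot with a lid, 38 mm across, 38 mm high; a bystander, loose; origin under its centre

How it is judged:
At the end, for the whole second after the job is handed in: The reel is at rest on the rollers, coaxial with the cones (within 3 mm and 0.08 rad); the centre of each cone's scribed ring is 32 to 42 mm from the reel's centre (ring within 5 mm of level with the flange face), and neither cone presses on the reel (under 1 N) (distance between reel and head_cone between 0.032 and 0.042 m and distance between reel and tail_cone between 0.032 and 0.042 m and angle between the y axis of reel and the y axis of payoff_stand, either way round below 0.08 rad and x of reel in the frame of head_cone between -0.003 and 0.003 m and z of reel in the frame of head_cone between -0.003 and 0.003 m and contact force between reel and head_cone below 1 N and contact force between reel and tail_cone below 1 N and linear speed of reel below 0.02 m/s); the robot touches nothing.
It fails at once if a cone is forced into the reel (over 25 N) (contact force between reel and head_cone above 25 N or contact force between reel and tail_cone above 25 N).
It fails at once if the battery or the flux pot is shifted by more than 30 mm (distance of any of battery, flux_pot from where it was at the start of the episode above 0.03 m).
It also fails if it takes over 61 s, if anything falls off the work surface, if the arm or the gripper's body presses on something with over 40 N, if the wrist force passes 120 N, or if a joint passes its speed limit or range.

## Robot

A 6-joint arm with a two-finger parallel gripper is mounted at the origin on a cart in front of the work surface, level with it; the furniture and walls round the work are solid. World frame = base frame: x ahead of the robot, y to its left, z up, the work surface at z = 0. Lengths are in m, angles in rad, forces in N, time in s.
With the tool pointing down it reaches from about 0.375 to 0.975 m from the base axis. Payload 3.8 kg.
Tool frame: the origin (TCP) lies midway between the tips of the shut fingers; the grasp point (between the pads) lies 19 mm behind it; z points along the fingers, y is the line along which they close (so a half turn about z gives the same grasp; the last joint's range is limited). The gripper opens to 85 mm and grips with 20 to 120 N. Pads are 22 mm wide; open, the fingers measure 114 mm over their backs; the gripper's body (76 mm by 85 mm) begins 54 mm behind the grasp point. The pads swing forward as they close: fully open they stand 13 mm farther back than shut.
Start: joints at [-1.158, 0.264, 1.604, -0, 1.274, -0.037], TCP at [0.293, -0.608, 0.231] pointing down, gripper open.
Joint ranges: [-2.63, 2.63], [-0.94, 2.18], [0.31, 2.57], [-1.31, 4.45], [0, 2.66], [-2.55, 2.55]. Speed limits (rad/s): [2.57, 2.57, 3.14, 3.14, 3.14, 3.14].

## Interface

Orientations are given as a rotation vector (axis times angle).
In Python, from workcell import read_state, vision, ticket gives the robot as it stands. The module is installed in compiled form; this text tells all that it offers.
- The arm moves only by the tool jog_arm, never from a script. Its arguments are lists of equal length, an entry for each row: "turn": the turn, a rotation vector about the tool's x, y, z in rad, a list of three; "delta_pos": the shift along the tool's x, y, z in m, a list of three; "gripper": the finger opening in m, from 0 to 0.0854. In form: {"turn": [[rx, ry, rz], ...], "delta_pos": [[dx, dy, dz], ...], "gripper": [gripper, ...]}. A call has 1 to 20 rows; each row shifts and turns the commanded pose from where the row before left it, along the tool's axes as they then stand; what a row does not reach is not made up. A row lasts 1/12 s, in which the tool goes at most 41.7 mm and 7.16 degrees, less where a joint would pass 70% of its speed; a pose out of reach is approached as far as the arm can. A call with a gripper value outside its range is refused whole. The fingers move at their own pace and stop on an object; "grip_force" is the grip in N (left out, the last holds). Time passes only in rows, so rows that do not move let the fingers close. It gives the time, the measured TCP pose, the force, the opening and the grip force at its end, in the units of the state.
- read_state(): the state, without advancing time (a new reading comes with each control period).
- vision.read_camera(name): name is "scene" or "top" or "wrist"; returns the picture (420x560x3 uint8, red, green, blue); there is no depth.
- vision.calibration(name): a dict with "vfov" (degrees; the focal length in pixels is half the picture's height over the tangent of half this angle, whatever the lens; pixels are square), "cx", "cy" (the principal point, pixels), "R" (3x3) and "t" (3): a world point X has camera coordinates R X + t; the wrist camera has in their place "mount" (4x4, takes a point from camera to tool coordinates, whose origin is the TCP and whose axes are the flange's). Camera axes: x right, y down, z forward; pixel columns grow to the right and rows downward; lengths in m; the calibration is good to about 2 mm. A picture is of the moment at which its call begins: read the wrist's pose just before it. calibration takes no time and is no camera call.
- ticket.finish_job(): hands the job in; it is judged then, once.
The state is a dict: "time": time; "q": joint angles; "joint_vel": joint speeds; "joint_torque": joint torques, N m; "tool_pos": TCP position; "tcp_rot": TCP orientation; "wrist_force": force on the tool from outside, world axes, zero at the start; "torque": the same for the moment, N m; "width": opening from 0.0 (shut) to 1.0 (fully open); "grip_force": force on a finger pad.
Only numpy, scipy, OpenCV 4.12 (cv2) and the standard library are available. Lean on these libraries where they do the work, as an engineer would, in place of code of your own. Each camera call takes 0.05 s, during which the arm holds its last target. There are 200 camera calls.

## Working session

There is one attempt and no reset: what is moved stays moved. The work goes in short steps, Python scripts to look and compute and a tool call to move; the robot and the scene stay as the last step left them, time stands still between calls to the robot, and variables do not carry over. Pictures are saved under pics/ and viewed, at most 11 in all, crops included, and the job is handed in when it is done.

Besides the shell and the picture viewer there is one more tool, called after "Emit:" as name(argument=value, ...), one argument or row to a line, values as JSON. jog_arm: Moves the arm, as the interface text tells. Its arguments: {"type":"object","properties":{"turn":{"type":"array","items":{"type":"array","items":{"type":"number"}}},"delta_pos":{"type":"array","items":{"type":"array","items":{"type":"number"}}},"gripper":{"type":"array","items":{"type":"number"}},"grip_force":{"type":"number"}},"required":["turn","delta_pos","gripper"]}

```bash
mkdir -p pics
python3 - <<'E'
from workcell import read_state, vision
import cv2, numpy as np
print(read_state())
np.set_printoptions(precision=4,suppress=True)
for n in ("scene","top","wrist"):
    print(n,vision.calibration(n))
ims=[]
for n in ("scene","top"):
    im=vision.read_camera(n)[:,:,::-1]; cv2.imwrite(f"pics/{n}0.png",im)
E
```

```text
{'time': 0.0, 'q': array([-1.15788814e+00,  2.64738344e-01,  1.60537154e+00,  7.43127744e-06,
        1.27370855e+00, -3.68794614e-02]), 'joint_vel': array([-0.00052434,  0.00222687,  0.00013822,  0.00029033,  0.00133006,
       -0.00071268]), 'joint_torque': array([-4.14873784e-04, -5.15111017e+01, -3.67312896e+01,  1.97238330e-05,
        1.28268194e-02,  4.46629315e-05]), 'tool_pos': array([ 0.29319169, -0.60718671,  0.22997334]), 'tcp_rot': array([-3.06034833e+00, -7.00092888e-01,  6.42067820e-04]), 'wrist_force': array([-0.63795487, -0.22100902, -0.31282957]), 'torque': array([-0.00790533, -0.0023713 , -0.03028062]), 'grip_force': 0.0, 'width': 0.9995466894870525}
scene {'vfov': 46.13369916486177, 'cx': 279.2882771133556, 'cy': 202.97676711064318, 'R': array([[ 0.5731, -0.8195,  0.001 ],
       [-0.3717, -0.261 , -0.8909],
       [ 0.7304,  0.5102, -0.4541]]), 't': array([-0.5313,  0.2047,  0.8114])}
top {'vfov': 56.22449882915668, 'cx': 287.24649757006, 'cy': 208.45843696217315, 'R': array([[ 0.029 , -0.9994,  0.0214],
       [-0.9912, -0.0315, -0.1285],
       [ 0.1291, -0.0175, -0.9915]]), 't': array([-0.2995,  0.5198,  0.8645])}
wrist {'vfov': 58.768854655264434, 'cx': 276.8967170968301, 'cy': 209.5736056105283, 'mount': array([[ 0.0005, -0.9543, -0.2989,  0.0757],
       [ 1.    , -0.0001,  0.002 , -0.002 ],
       [-0.002 , -0.2989,  0.9543, -0.1422],
       [ 0.    ,  0.    ,  0.    ,  1.    ]])}
```

View pics/top0.png

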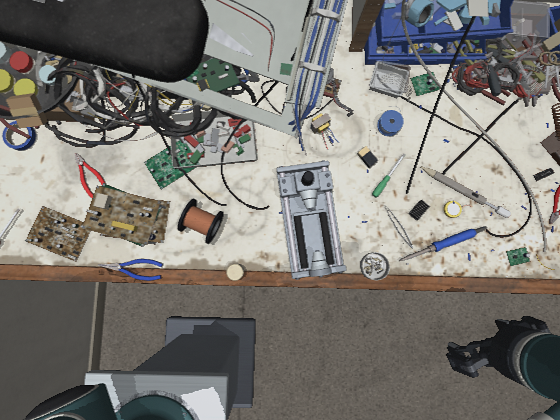

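View pics/scene0.png

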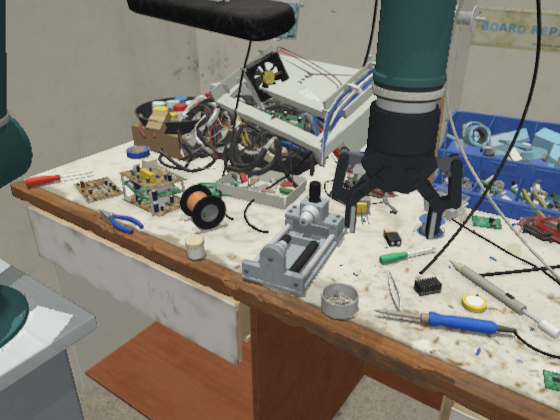

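The top view shows the reel at about (201,221), the stand from (300,165) to (315,275) with the knob at (308,177) and the head end nearest the robot. The flux pot is at (235,272) and the battery at (367,157). I'll take a zoomed crop and rough positions next.

```bash
cat > h.py <<'E'
import numpy as np, cv2
from workcell import read_state, vision
from scipy.spatial.transform import Rotation as Ro
np.set_printoptions(precision=4,suppress=True)
def cam(n,st=None):
    c=vision.calibration(n); f=210/np.tan(np.radians(c["vfov"]/2))
    if n=="wrist":
        st=st or read_state(); M=np.array(c["mount"]); Rt=Ro.from_rotvec(st["tcp_rot"]).as_matrix()
        Rcw=Rt@M[:3,:3]; o=Rt@M[:3,3]+st["tool_pos"]
    else:
        Rcw=np.array(c["R"]).T; o=-Rcw@np.array(c["t"])
    return f,c["cx"],c["cy"],Rcw,o
def ray(C,uv,z):
    f,cx,cy,R,o=C; d=R@np.array([(uv[0]-cx)/f,(uv[1]-cy)/f,1]); return o+d*(z-o[2])/d[2]
def proj(C,X):
    f,cx,cy,R,o=C; p=R.T@(np.array(X)-o); return np.array([cx+f*p[0]/p[2],cy+f*p[1]/p[2]])
def tri(C1,u1,C2,u2):
    A=[];b=[]
    for (f,cx,cy,R,o),u in((C1,u1),(C2,u2)):
        d=R@np.array([(u[0]-cx)/f,(u[1]-cy)/f,1]);d/=np.linalg.norm(d);P=np.eye(3)-np.outer(d,d);A.append(P);b.append(P@o)
    return np.linalg.lstsq(np.vstack(A),np.hstack(b),rcond=None)[0]
E
python3 - <<'E'
from h import *
im=cv2.imread("pics/top0.png"); T=cam("top"); S=cam("scene")
a=cv2.resize(im[150:290,165:365],None,fx=4,fy=4,interpolation=cv2.INTER_CUBIC); cv2.imwrite("pics/tc.png",a)
hsv=cv2.cvtColor(im,cv2.COLOR_BGR2HSV)
def cent(im,box,lo,hi):
    x0,y0,x1,y1=box; m=cv2.inRange(cv2.cvtColor(im[y0:y1,x0:x1],cv2.COLOR_BGR2HSV),lo,hi)
    n,l,s,c=cv2.connectedComponentsWithStats(m); k=1+s[1:,4].argmax(); return c[k]+[x0,y0],s[k],cv2.minAreaRect(np.argwhere(l==k)[:,::-1].astype(np.float32)+[x0,y0])if 0 else cv2.minAreaRect((np.argwhere(l==k)[:,::-1]+[x0,y0]).astype(np.float32))
c,s,r=cent(im,(170,195,230,250),(3,80,40),(20,255,255)); print("copper",c,s,r); print(ray(T,c,.055))
print("knob top",ray(T,(308,176),.127)); print("pot",ray(T,(235,272),.038),"batt",ray(T,(367,157),.018))
E
```

```text
copper [197.9177 219.6724] [ 13  11  33  29 583] ((197.80001831054688, 219.9000244140625), (27.280029296875, 22.360679626464844), 26.56505012512207)
[ 0.4948 -0.0851  0.055 ]
knob top [ 0.5865 -0.3232  0.127 ]
pot [ 0.3815 -0.1709  0.038 ] batt [ 0.6612 -0.471   0.018 ]
```

View pics/tc.png

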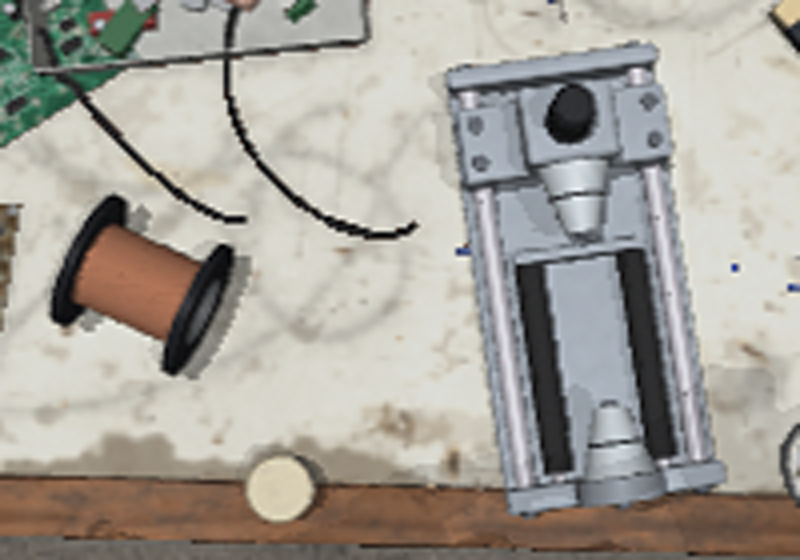

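The crop shows the reel tilted, with flanges about (90,262) and (200,310). The head ring is at (612,443), the tail ring at (579,188) and the knob top at (572,108).

```bash
cat > est.py <<'E'
from h import *
T=cam("top")
P=lambda x,y,z: ray(T,(165+x/4-.4,150+y/4-.4),z)
a,b=P(90,262,.04),P(200,310,.04)
print("reel",(a+b)/2,"len",np.linalg.norm(a-b),"ang",np.arctan2(*(b-a)[1::-1]))
# stand
hr,tr,k=P(613,441,.079),P(580,190,.079),P(573,97,.127)
print(hr,tr,k,"ring dist(149)",np.linalg.norm(hr-tr),"knob-tail(40)",np.linalg.norm((tr-k)[:2]))
for n,d in(("rings",hr-tr),("knob-hr",hr-k)): print(n,np.arctan2(d[1],d[0]))
# rollers inner/outer edges, z top .034
for p,q in(((515,262),(548,473)),((648,250),(678,455))):
    A,B=P(*p,.03),P(*q,.03);print("roller edge",A,B,np.arctan2(*(B-A)[1::-1]),np.linalg.norm(B-A))
E
python3 est.py
```

```text
reel [ 0.4932 -0.0887  0.04  ] len 0.06837771818097578 ang -1.9501558598766648
[ 0.4138 -0.3518  0.079 ] [ 0.5498 -0.3311  0.079 ] [ 0.5911 -0.3228  0.127 ] ring dist(149) 0.13761586517296692 knob-tail(40) 0.04206292287490036
rings -2.9903774531921092
knob-hr -2.979319970827841
roller edge [ 0.5145 -0.2982  0.03  ] [ 0.3948 -0.3201  0.03  ] -2.9601839309705533 0.12171010204442001
roller edge [ 0.5239 -0.3749  0.03  ] [ 0.4071 -0.3938  0.03  ] -2.9805595355201673 0.1184043296923976
```

Run:
```python
from h import *
T,S=cam("top"),cam("scene")
print("lamp tip",tri(T,(195,60),S,(285,18)),tri(T,(205,30),S,(290,10)))
print(ray(S,(203,203),.04))
```

```text
lamp tip [ 0.6881 -0.1598  0.425 ] [ 0.7171 -0.1655  0.4394]
[ 0.5102 -0.0791  0.04  ]
```

Emit:
jog_arm(
  turn=[
    [0,0,-0.123],
    [0,0,-0.123],
    [0,0,-0.123],
    [0,0,-0.123],
    [0,0,-0.124],
    [0,0,-0.124],
  ],
  delta_pos=[
    [0,0,0],
    [0,0,0],
    [0,0,0],
    [0,0,0],
    [0,0,0],
    [0,0,0],
  ],
  gripper=[0.085,0.085,0.085,0.085,0.085,0.085],
)

```text
time: 0.6
tool_pos: [0.2933, -0.6075, 0.2305]
tcp_rot: [-2.595, -1.768, -0.0]
wrist_force: [-0.2, 0.2, -0.7]
width: 0.995
grip_force: 0.0
```

Emit:
jog_arm(
  turn=[
    [0,0,0],
    [0,0,0],
    [0,0,0],
    [0,0,0],
    [0,0,0],
    [0,0,0],
    [0,0,0],
    [0,0,0],
    [0,0,0],
    [0,0,0],
    [0,0,0],
    [0,0,0],
    [0,0,0],
    [0,0,0],
    [0,0,0],
    [0,0,0],
    [0,0,0],
    [0,0,0],
  ],
  delta_pos=[
    [0.0347,0,0.001],
    [0.0347,0,0.001],
    [0.0347,0,0.001],
    [0.0347,0,0.001],
    [0.0347,0,0.001],
    [0.0347,0,0.001],
    [0.0347,0,0.001],
    [0.0347,0,0.001],
    [0.0347,0,0.005],
    [0.0347,0,0.005],
    [0.0347,0,0.01],
    [0.0347,0,0.01],
    [0.0347,0,0.01],
    [0.0347,0,0.01],
    [0.0347,-0.003,0.01],
    [0.0347,-0.004,0.01],
    [0,0,0],
    [0,0,0],
  ],
  gripper=[0.085,0.085,0.085,0.085,0.085,0.085,0.085,0.085,0.085,0.085,0.085,0.085,0.085,0.085,0.085,0.085,0.085,0.085],
)

```text
time: 2.1
tool_pos: [0.4927, -0.0881, 0.1521]
tcp_rot: [-2.597, -1.765, 0.003]
wrist_force: [-0.0, -0.5, 0.4]
width: 0.995
grip_force: 0.0
```

Run:
```python
from h import *
st=read_state(); im=vision.read_camera("wrist")[:,:,::-1]; cv2.imwrite("pics/w1.png",im)
print(st["tool_pos"],st["tcp_rot"]); W=cam("wrist",st)
m=cv2.inRange(cv2.cvtColor(im.copy(),cv2.COLOR_BGR2HSV),(3,80,40),(20,255,255))
n,l,s,c=cv2.connectedComponentsWithStats(m); k=1+s[1:,4].argmax(); r=cv2.minAreaRect(np.argwhere(l==k)[:,::-1].astype(np.float32)); print(s[k],c[k],cv2.boxPoints(r))
print([ray(W,p,.04) for p in cv2.boxPoints(r)],ray(W,c[k],.055))
```

```text
[ 0.4927 -0.0881  0.1521] [-2.5968 -1.7648  0.003 ]
[  41   15  153  314 9393] [113.4248 180.9504] [[  7.3451  32.803 ]
 [ 44.1934  13.3108]
 [201.7695 311.1944]
 [164.9212 330.6866]]
[array([0.3762, 0.0789, 0.04  ]), array([0.4035, 0.0798, 0.04  ]), array([ 0.4046, -0.146 ,  0.04  ]), array([ 0.3697, -0.1514,  0.04  ])] [ 0.399  -0.0279  0.055 ]
```

View pics/w1.png

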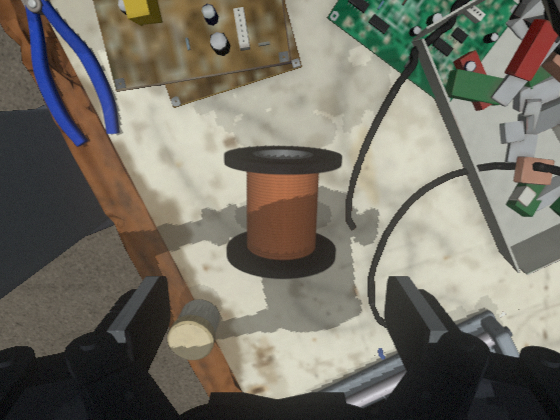

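The reel is well aligned, with the winding at columns 247–317 and rows 172–258.

Run:
```python
from h import *
st=read_state(); W=cam("wrist",st); R=Ro.from_rotvec(st["tcp_rot"]).as_matrix()
t=lambda u,v,z:(R.T@(ray(W,(u,v),z)-st["tool_pos"]))
a,b=t(282.5,173,.065),t(281.5,258,.065);print(a,b,"62?",np.linalg.norm(a-b),"mid",(a+b)/2)
print("edges",t(247,212,.04),t(317,212,.04))
```

```text
[0.0289 0.0019 0.0877] [-0.0294  0.0015  0.0878] 62? 0.058278476548444154 mid [-0.0003  0.0017  0.0878]
edges [-0.0049 -0.023   0.1128] [-0.0049  0.0273  0.1127]
```

Emit:
jog_arm(
  turn=[
    [0,0,0],
    [0,0,0],
    [0,0,0],
    [0,0,0],
    [0,0,0],
    [0,0,0],
    [0,0,0],
    [0,0,0],
    [0,0,0],
    [0,0,0],
    [0,0,0],
    [0,0,0],
    [0,0,0],
    [0,0,0],
    [0,0,0],
    [0,0,0],
  ],
  delta_pos=[
    [0,0.002,0.02],
    [0,0,0.02],
    [0,0,0.02],
    [0,0,0.02],
    [0,0,0.02],
    [0,0,0.02],
    [0,0,0.013],
    [0,0,0],
    [0,0,0],
    [0,0,0],
    [0,0,0],
    [0,0,0],
    [0,0,0],
    [0,0,0],
    [0,0,0],
    [0,0,0],
  ],
  gripper=[0.085,0.085,0.085,0.085,0.085,0.085,0.085,0.085,0.045,0.045,0.045,0.045,0.045,0.045,0.045,0.045],
  grip_force=30,
)

```text
time: 3.48
tool_pos: [0.4963, -0.0913, 0.0219]
tcp_rot: [2.6, 1.76, 0.002]
wrist_force: [-2.7, -2.9, 5.4]
width: 0.572
grip_force: 30.7
```

Emit:
jog_arm(
  turn=[
    [0,0,0],
    [0,0,0],
    [0,0,0],
    [0,0,0],
    [0,0,0],
    [0,0,0],
    [0,0,0],
    [0,0,0],
    [0,0,0],
    [0,0,0],
    [0,0,0.1137],
    [0,0,0.1137],
    [0,0,0.1137],
    [0,0,0.1137],
    [0,0,0.1137],
    [0,0,0.1137],
    [0,0,0.1137],
    [0,0,0.1137],
    [0,0,0.1137],
    [0,0,0],
  ],
  delta_pos=[
    [0,0,-0.008],
    [0,0,-0.02],
    [0,0,-0.02],
    [0,0,-0.02],
    [0,0,-0.02],
    [0,0,-0.02],
    [0,0,-0.02],
    [0,0,-0.02],
    [0,0,-0.02],
    [0,0,-0.01],
    [0,0,0],
    [0,0,0],
    [0,0,0],
    [0,0,0],
    [0,0,0],
    [0,0,0],
    [0,0,0],
    [0,0,0],
    [0,0,0],
    [0,0,0],
  ],
  gripper=[0.045,0.045,0.045,0.045,0.045,0.045,0.045,0.045,0.045,0.045,0.045,0.045,0.045,0.045,0.045,0.045,0.045,0.045,0.045,0.045],
)

```text
time: 5.15
tool_pos: [0.4945, -0.0902, 0.1974]
tcp_rot: [-3.13, -0.257, 0.002]
wrist_force: [0.3, -0.1, -3.9]
width: 0.572
grip_force: 32.4
```

Emit:
jog_arm(
  turn=[
    [0,0,0],
    [0,0,0],
    [0,0,0],
    [0,0,0],
    [0,0,0],
    [0,0,0],
    [0,0,0],
    [0,0,0],
  ],
  delta_pos=[
    [-0.007,0.0225,0],
    [-0.007,0.0225,0],
    [-0.007,0.0225,0],
    [-0.007,0.0225,0],
    [-0.007,0.0225,0],
    [-0.007,0.0225,0],
    [0,0,0],
    [0,0,0],
  ],
  gripper=[0.045,0.045,0.045,0.045,0.045,0.045,0.045,0.045],
)

```text
time: 5.82
tool_pos: [0.4756, -0.2314, 0.1977]
tcp_rot: [-3.13, -0.262, 0.001]
wrist_force: [0.5, 0.3, -4.7]
width: 0.574
grip_force: 32.8
```

Run:
```python
from h import *
import pickle
st=read_state(); im=vision.read_camera("wrist")[:,:,::-1]; cv2.imwrite("pics/w2.png",cv2.resize(im,(800,600),interpolation=cv2.INTER_CUBIC))
pickle.dump(st,open("st2.pkl","wb")); print(st["tool_pos"],st["tcp_rot"])
```

```text
[ 0.4756 -0.2314  0.1977] [-3.1298 -0.2616  0.0013]
```

View pics/w2.png

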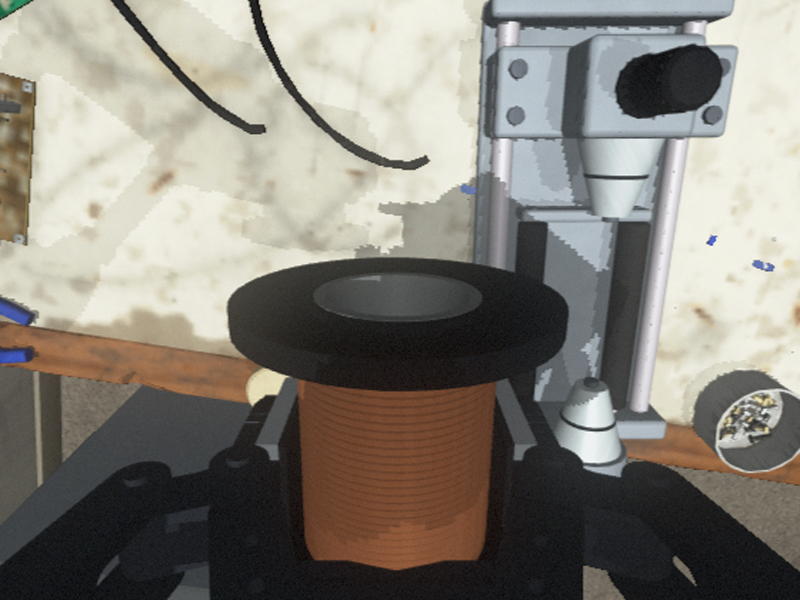

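The tail ring's edges are at about (585,173) and (647,176), and the head ring's at (563,424) and (617,428), in 800-pixel scale. The knob top is at about (693,80).

Run:
```python
from h import *
import pickle
st=pickle.load(open("st2.pkl","rb")); W=cam("wrist",st); p=st["tool_pos"];R=Ro.from_rotvec(st["tcp_rot"]).as_matrix()
P=lambda u,v,z:ray(W,(u*.7-.15,v*.7-.15),z)
a,b=P(585,173,.064),P(647,177,.064);c,d=P(563,424,.064),P(617,428,.064)
print("30?",np.linalg.norm(a-b),np.linalg.norm(c-d))
tr,hr=(a+b)/2,(c+d)/2; v=hr-tr; print(tr,hr,"149?",np.linalg.norm(v),"ang",np.arctan2(v[1],v[0]))
k=P(693,78,.127);w=hr-k;print("knob",k,"tr-k",np.linalg.norm((tr-k)[:2]),"ang",np.arctan2(w[1],w[0]))
for z,l in((.034,((518,222),(538,400))),(.034,((655,222),(632,405)))):
    A,B=P(*l[0],z),P(*l[1],z);print("roller",A,B,np.arctan2(*(B-A)[1::-1]))
# held reel: upper flange silhouettes in tool frame
t=lambda u,v,z:R.T@(P(u,v,z)-p)
print("reel bore mid",t(397,298,p[2]+.019),"flange edges",t(228,305,p[2]+.019),t(568,305,p[2]+.019),"copper top",t(397,392,p[2]+.044))
print(R)
```

```text
30? 0.03168277106352311 0.0320895221622367
[ 0.548  -0.3309  0.064 ] [ 0.4067 -0.3573  0.064 ] 149? 0.14376789181577487 ang -2.9567841800363635
knob [ 0.587 -0.323  0.127] tr-k 0.03979614550446867 ang -2.9534244050666763
roller [ 0.513  -0.2952  0.034 ] [ 0.4039 -0.3345  0.034 ] -2.7955095975544495
roller [ 0.5261 -0.373   0.034 ] [ 0.4104 -0.3949  0.034 ] -2.9542265577352556
reel bore mid [ 0.037  -0.0012 -0.019 ] flange edges [ 0.0352 -0.0423 -0.019 ] [ 0.0353  0.0404 -0.0191] copper top [ 0.0247 -0.0013 -0.044 ]
[[ 0.9861  0.166  -0.0009]
 [ 0.166  -0.9861  0.0008]
 [-0.0007 -0.001  -1.    ]]
```

Emit:
jog_arm(
  turn=[
    [0,0,-0.008],
    [0,0,0],
    [0,0,0],
    [0,0,0],
    [0,0,0],
    [0,0,0],
    [0,0,0],
    [0,0,0],
    [0,0,0],
    [0,0,0],
    [0,0,0],
    [0,0,0],
    [0,0,0],
    [0,0,0],
    [0,0,0],
    [0,0,0],
  ],
  delta_pos=[
    [-0.004,0.0187,0],
    [-0.004,0.0187,0],
    [-0.004,0.0187,0],
    [-0.004,0.0187,0],
    [-0.004,0.0187,0],
    [-0.0038,0.0184,0],
    [0,0,0],
    [0,0,0.02],
    [0,0,0.02],
    [0,0,0.02],
    [0,0,0.02],
    [0,0,0.02],
    [0,0,0.02],
    [0,0,0.012],
    [0,0,0],
    [0,0,0],
  ],
  gripper=[0.045,0.045,0.045,0.045,0.045,0.045,0.045,0.045,0.045,0.045,0.045,0.045,0.045,0.045,0.045,0.045],
)

```text
time: 7.2
tool_pos: [0.4718, -0.3438, 0.0657]
tcp_rot: [-3.128, -0.276, 0.002]
wrist_force: [-0.3, 0.3, -3.6]
width: 0.572
grip_force: 32.8
```

Run:
```python
from h import *
st=read_state();print(st["tool_pos"],st["tcp_rot"],st["wrist_force"])
im=vision.read_camera("scene")[:,:,::-1];im2=vision.read_camera("wrist")[:,:,::-1]
a=cv2.resize(im[160:300,230:360],(400,431),interpolation=cv2.INTER_CUBIC)
b=cv2.resize(im2[0:323,100:400],(400,431))
cv2.imwrite("pics/s3.png",np.hstack([a,b]))
```

```text
[ 0.4718 -0.3438  0.0657] [-3.1279 -0.2757  0.0021] [-0.2762  0.2552 -3.6188]
```

View pics/s3.png

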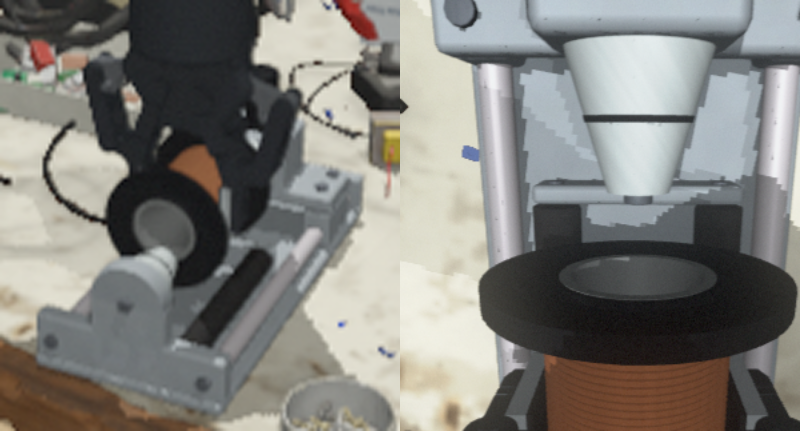

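The close view (right half) shows the cone ring at columns 584–695, row 119, and the bore centred at (638,275). The two look nearly aligned.

Run:
```python
from h import *
st=read_state();p=st["tool_pos"];W=cam("wrist",st);R=Ro.from_rotvec(st["tcp_rot"]).as_matrix()
t=lambda x,y,z:R.T@(ray(W,(100+(x-400)*.75,y*.75),z)-p)
for n,x,y,z in(("ringL",584,118,.064),("ringR",695,118,.064),("tipL",600,190,.064),("tipR",685,190,.064),("baseL",564,40,.064),("baseR",716,40,.064),("boreL",559,277,.0837),("boreR",717,277,.0837),("flL",479,285,.0837),("flR",797,285,.0837)):print(n,t(x,y,z))
print(read_state()["time"])
```

```text
ringL [ 0.0767 -0.0159  0.0038]
ringR [0.0768 0.0151 0.0038]
tipL [ 0.0568 -0.0119  0.0037]
tipR [0.0568 0.0129 0.0038]
baseL [ 0.0966 -0.0207  0.0038]
baseR [0.0966 0.02   0.0039]
boreL [ 0.0364 -0.0219 -0.016 ]
boreR [ 0.0363  0.0201 -0.0159]
flL [ 0.0341 -0.0433 -0.016 ]
flR [ 0.0341  0.0416 -0.0159]
7.3
```

Emit:
jog_arm(
  turn=[
    [0,0,0],
    [0,0,0],
    [0,0,0],
    [0,0,0],
    [0,0,0],
    [0,0,0],
  ],
  delta_pos=[
    [0,0.0005,0.006],
    [0,0,0.006],
    [0,0,0.003],
    [0,0,0.002],
    [0,0,0],
    [0,0,0],
  ],
  gripper=[0.045,0.045,0.045,0.045,0.045,0.045],
)

```text
time: 7.8
tool_pos: [0.472, -0.3455, 0.049]
tcp_rot: [-3.129, -0.274, 0.001]
wrist_force: [-0.4, 0.0, -3.1]
width: 0.577
grip_force: 32.9
```

Emit:
jog_arm(
  turn=[
    [0,0,0],
    [0,0,0],
    [0,0,0],
    [0,0,0],
    [0,0,0],
  ],
  delta_pos=[
    [0,-0.0008,0.001],
    [0,0,0.001],
    [0,0,0.001],
    [0,0,0.0005],
    [0,0,0],
  ],
  gripper=[0.045,0.045,0.045,0.045,0.045],
)

```text
time: 8.22
tool_pos: [0.4721, -0.3449, 0.046]
tcp_rot: [3.129, 0.274, 0.0]
wrist_force: [-0.1, 0.4, -2.7]
width: 0.573
grip_force: 33.1
```

Emit:
jog_arm(
  turn=[
    [0,0,0],
    [0,0,0],
    [0,0,0],
    [0,0,0],
  ],
  delta_pos=[
    [0,0,0.0008],
    [0,0,0.0007],
    [0,0,0],
    [0,0,0],
  ],
  gripper=[0.045,0.045,0.045,0.045],
)

```text
time: 8.55
tool_pos: [0.4722, -0.345, 0.0457]
tcp_rot: [3.129, 0.274, 0.0]
wrist_force: [-3.7, 2.3, 5.6]
width: 0.579
grip_force: 33.8
```

Emit:
jog_arm(
  turn=[
    [0,0,0],
    [0,0,0],
    [0,0,0],
    [0,0,0],
    [0,0,0],
    [0,0,0],
    [0,0,0],
    [0,0,0],
    [0,0,0],
    [0,0,0],
  ],
  delta_pos=[
    [0,0,-0.0006],
    [-0.004,0,0],
    [-0.004,0,0],
    [-0.004,0,0],
    [-0.004,0,0],
    [-0.004,0,0],
    [-0.004,0,0],
    [-0.004,0,0],
    [0,0,0],
    [0,0,0],
  ],
  gripper=[0.045,0.045,0.045,0.045,0.045,0.045,0.045,0.045,0.045,0.045],
)

```text
time: 9.38
tool_pos: [0.4449, -0.3498, 0.0457]
tcp_rot: [3.129, 0.273, 0.002]
wrist_force: [0.9, 3.0, 6.1]
width: 0.574
grip_force: 33.7
```

Run:
```python
from h import *
st=read_state();print(st["tool_pos"],st["tcp_rot"],st["wrist_force"])
im2=vision.read_camera("wrist")[:,:,::-1]
im=vision.read_camera("scene")[:,:,::-1]
a=cv2.resize(im[160:300,230:360],(400,431),interpolation=cv2.INTER_CUBIC)
b=cv2.resize(im2[0:323,100:400],(400,431))
cv2.imwrite("pics/s4.png",np.hstack([a,b]))
```

```text
[ 0.4449 -0.3498  0.0457] [3.129  0.2731 0.002 ] [0.9105 3.0387 6.148 ]
```

View pics/s4.png

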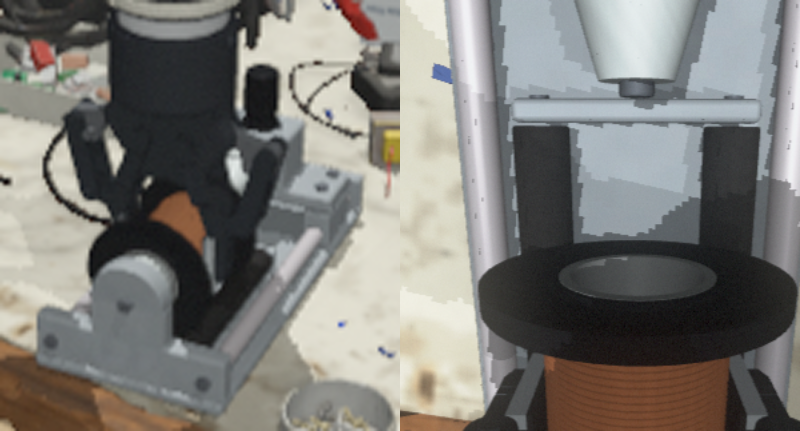

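The reel now sits with the head cone inside its bore. The tail tip is at row 82 and the roller ends (y −70) are at row 126, which gives a reel position.

Run:
```python
from h import *
st=read_state();p=st["tool_pos"];W=cam("wrist",st);R=Ro.from_rotvec(st["tcp_rot"]).as_matrix()
t=lambda x,y,z:R.T@(ray(W,(100+(x-400)*.75,y*.75),z)-p)
for n,x,y,z in(("tipL(-92)",598,72,.064),("tipR",678,72,.064),("rollL(-70)",541,127,.034),("rollR",731,127,.034),("boreL",559,277,.064),("boreR",717,277,.064)):print(n,t(x,y,z))
```

```text
tipL(-92) [ 0.0866 -0.0103 -0.0182]
tipR [ 0.0866  0.0082 -0.0182]
rollL(-70) [ 0.0743 -0.0295  0.0118]
rollR [0.0743 0.0268 0.0119]
boreL [ 0.037  -0.0215 -0.0182]
boreR [ 0.037   0.0197 -0.0182]
```

Emit:
jog_arm(
  turn=[
    [0,0,0],
    [0,0,0],
    [0,0,0],
    [0,0,0],
    [0,0,0],
    [0,0,0],
    [0,0,0],
    [0,0,0],
    [0,0,0],
    [0,0,0],
    [0,0,0],
    [0,0,0],
    [0,0,0],
    [0,0,0],
    [0,0,0],
    [0,0,0],
    [0,0,0],
    [0,0,0],
  ],
  delta_pos=[
    [0,0,-0.0005],
    [0,0,0],
    [0,0,0],
    [0,0,0],
    [0,0,-0.005],
    [0,0,-0.01],
    [0,0,-0.02],
    [0,0,-0.02],
    [0,0,-0.02],
    [0,0,-0.02],
    [0,0,-0.02],
    [0,0,-0.02],
    [-0.03,0,-0.02],
    [-0.03,0,0],
    [-0.02,0,0],
    [0,0,0],
    [0,0,0],
    [0,0,0],
  ],
  gripper=[0.065,0.065,0.065,0.065,0.065,0.065,0.065,0.065,0.065,0.065,0.065,0.065,0.065,0.065,0.065,0.065,0.065,0.065],
)

```text
time: 10.98
tool_pos: [0.3661, -0.3637, 0.2011]
tcp_rot: [3.129, 0.273, 0.002]
wrist_force: [0.3, -0.5, -0.9]
width: 0.762
grip_force: 0.0
```

Run:
```python
from h import *
import pickle
st=read_state();print(st["tool_pos"],st["tcp_rot"],st["wrist_force"]);pickle.dump(st,open("st5.pkl","wb"))
im2=vision.read_camera("wrist")[:,:,::-1]
cv2.imwrite("pics/w5.png",cv2.resize(im2,(800,600),interpolation=cv2.INTER_CUBIC))
```

```text
[ 0.3661 -0.3637  0.2011] [3.1289 0.2729 0.0019] [ 0.3333 -0.4912 -0.9122]
```

View pics/w5.png

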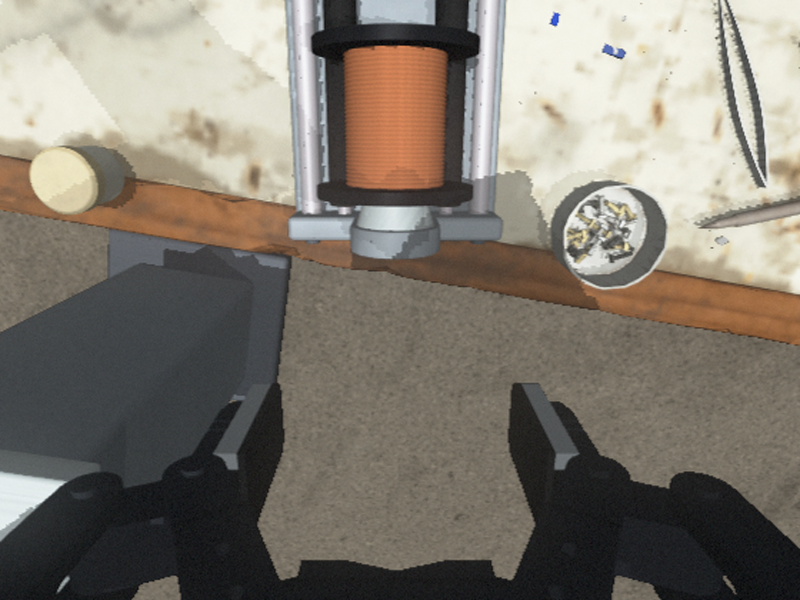

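The view from above shows copper at rows 46–188, the near flange's lower edge at about row 206, and the upright's front top edge at about row 228 with its back at about row 250.

Run:
```python
from h import *
import pickle
st=pickle.load(open("st5.pkl","rb"));W=cam("wrist",st);p=st["tool_pos"];R=Ro.from_rotvec(st["tcp_rot"]).as_matrix()
t=lambda x,y,z:R.T@(ray(W,(x*.7-.15,y*.7-.15),z)-p)
im=cv2.imread("pics/w5.png")
for c in(385,397,410): print(c,[int(v) for v in im[180:262:2,c].mean(1)])
for n,x,y,z in(("cuFar",396,46,.089),("cuNear",396,188,.089),("flangeout",396,206,.104),("flange wide L",318,206,.064),("upr front",396,228,.088),("upr back",396,252,.088),("cuL",345,120,.064),("cuR",446,120,.064),("uprL",352,235,.064),("uprR",441,235,.064)):print(n,t(x,y,z))
```

```text
385 [126, 128, 123, 131, 99, 45, 50, 69, 67, 65, 65, 67, 60, 135, 223, 216, 215, 217, 219, 218, 216, 217, 219, 221, 228, 152, 121, 166, 171, 168, 172, 170, 169, 169, 167, 165, 172, 167, 178, 142, 75]
397 [125, 131, 122, 135, 110, 55, 44, 64, 62, 62, 62, 60, 52, 133, 230, 223, 223, 221, 220, 222, 222, 223, 223, 220, 228, 180, 112, 171, 170, 169, 168, 169, 165, 166, 164, 165, 151, 102, 99, 94, 80]
410 [122, 125, 120, 128, 96, 44, 41, 54, 53, 53, 53, 53, 49, 113, 201, 198, 199, 200, 200, 199, 199, 195, 194, 194, 192, 117, 104, 110, 100, 95, 98, 97, 96, 98, 98, 104, 106, 111, 116, 95, 76]
cuFar [ 0.1113 -0.0012  0.1122]
cuNear [ 0.0505 -0.0011  0.1122]
flangeout [ 0.0441 -0.0012  0.0971]
flange wide L [ 0.0389 -0.0417  0.1371]
upr front [ 0.0315 -0.0011  0.1131]
upr back [ 0.0197 -0.0011  0.1131]
cuL [ 0.0813 -0.0264  0.1372]
cuR [0.0814 0.0238 0.1372]
uprL [ 0.0236 -0.0243  0.1371]
uprR [0.0236 0.0228 0.1371]
```

The reel is about 4 mm too far onto the head cone, at about 33 mm. I'll regrip and draw it back 4 mm.

Emit:
jog_arm(
  turn=[
    [0,0,0],
    [0,0,0],
    [0,0,0],
    [0,0,0],
    [0,0,0],
    [0,0,0],
    [0,0,0],
    [0,0,0],
    [0,0,0],
    [0,0,0],
    [0,0,0],
    [0,0,0],
    [0,0,0],
    [0,0,0],
    [0,0,0],
  ],
  delta_pos=[
    [0.02,-0.0005,0],
    [0.03,0,0],
    [0.02,0,0],
    [0.011,0,0],
    [0,0,0],
    [0,0,0.02],
    [0,0,0.02],
    [0,0,0.02],
    [0,0,0.02],
    [0,0,0.02],
    [0,0,0.02],
    [0,0,0.02],
    [0,0,0.0145],
    [0,0,0],
    [0,0,0],
  ],
  gripper=[0.065,0.065,0.065,0.065,0.065,0.065,0.065,0.065,0.065,0.065,0.065,0.065,0.065,0.065,0.065],
)

```text
time: 12.28
tool_pos: [0.444, -0.3483, 0.0449]
tcp_rot: [-3.128, -0.274, 0.004]
wrist_force: [0.1, -0.3, 0.5]
width: 0.759
grip_force: 0.0
```

Emit:
jog_arm(
  turn=[
    [0,0,0],
    [0,0,0],
    [0,0,0],
    [0,0,0],
    [0,0,0],
    [0,0,0],
    [0,0,0],
    [0,0,0],
    [0,0,0],
    [0,0,0],
    [0,0,0],
    [0,0,0],
  ],
  delta_pos=[
    [0,0,0],
    [0,0,0],
    [0,0,0],
    [0,0,0],
    [0,0,0],
    [0,0,0],
    [0.001,0,0],
    [0.001,0,0],
    [0.001,0,0],
    [0.001,0,0],
    [0,0,0],
    [0,0,0],
  ],
  gripper=[0.045,0.045,0.045,0.045,0.045,0.045,0.045,0.045,0.045,0.045,0.045,0.045],
)

```text
time: 13.28
tool_pos: [0.4476, -0.3491, 0.0471]
tcp_rot: [3.129, 0.275, -0.005]
wrist_force: [-9.7, -0.4, 10.4]
width: 0.574
grip_force: 31.9
```

Emit:
jog_arm(
  turn=[
    [0,0,0],
    [0,0,0],
    [0,0,0],
    [0,0,0],
    [0,0,0],
    [0,0,0],
    [0,0,0],
    [0,0,0],
    [0,0,0],
    [0,0,0],
    [0,0,0],
    [0,0,0],
    [0,0,0],
    [0,0,0],
    [0,0,0],
    [0,0,0],
    [0,0,0],
  ],
  delta_pos=[
    [0,0,0],
    [0,0,0],
    [0,0,0],
    [0,0,0],
    [0,0,-0.005],
    [0,0,-0.01],
    [0,0,-0.02],
    [0,0,-0.02],
    [0,0,-0.02],
    [0,0,-0.02],
    [0,0,-0.02],
    [0,0,-0.02],
    [0.02,0,-0.02],
    [0.02,0,0],
    [0.01,0,0],
    [0,0,0],
    [0,0,0],
  ],
  gripper=[0.065,0.065,0.065,0.065,0.065,0.065,0.065,0.065,0.065,0.065,0.065,0.065,0.065,0.065,0.065,0.065,0.065],
)

```text
time: 14.7
tool_pos: [0.498, -0.339, 0.2001]
tcp_rot: [-3.128, -0.275, 0.003]
wrist_force: [0.4, 0.4, -0.4]
width: 0.762
grip_force: 0.0
```

Run:
```python
from h import *
import pickle
st=read_state();print(st["tool_pos"],st["tcp_rot"],st["wrist_force"]);pickle.dump(st,open("st6.pkl","wb"))
im2=vision.read_camera("wrist")[:,:,::-1]
cv2.imwrite("pics/w6.png",cv2.resize(im2,(800,600),interpolation=cv2.INTER_CUBIC))
```

```text
[ 0.498  -0.339   0.2001] [-3.1284 -0.2755  0.003 ] [ 0.4252  0.4239 -0.3889]
```

View pics/w6.png

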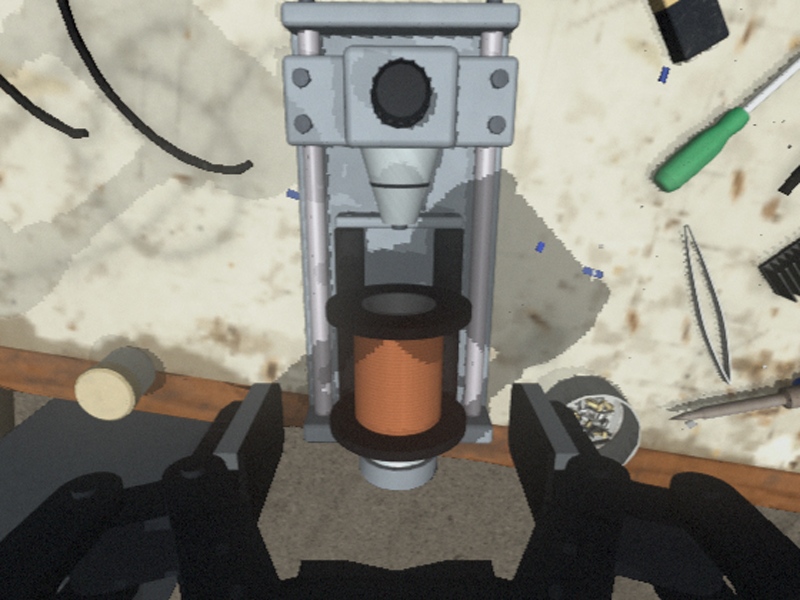

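The tail ring is at columns 370–431, row 185; the far flange's bore is centred at (399,304), columns 361–437; the knob top is about (402,90).

Run:
```python
from h import *
import pickle
st=pickle.load(open("st6.pkl","rb"));W=cam("wrist",st);p=st["tool_pos"];R=Ro.from_rotvec(st["tcp_rot"]).as_matrix()
t=lambda x,y,z:R.T@(ray(W,(x*.7-.15,y*.7-.15),z)-p)
for n,x,y,z in(("ringL",370,185,.064),("ringR",431,185,.064),("boreL",361,304,.064),("boreR",437,304,.064),("flange top",399,284,.104),("flange L",327,308,.064),("flR",471,308,.064),("knob",402,88,.127),("cuL",355,400,.064),("cuR",442,400,.064),("cu near",398,432,.089)):print(n,t(x,y,z))
```

```text
ringL [ 0.0497 -0.0144  0.1361]
ringR [0.0497 0.0169 0.136 ]
boreL [-0.0144 -0.0202  0.1362]
boreR [-0.0144  0.0215  0.1361]
flange top [0.0082 0.0003 0.0961]
flange L [-0.0167 -0.039   0.1362]
flR [-0.0167  0.0403  0.1361]
knob [0.0913 0.001  0.073 ]
cuL [-0.0731 -0.0248  0.1363]
cuR [-0.0731  0.0258  0.1362]
cu near [-0.0791  0.      0.1113]
```

Emit:
jog_arm(
  turn=[
    [0,0,0],
    [0,0,0],
    [0,0,0],
    [0,0,0],
    [0,0,0],
    [0,0,0],
    [0,0,0],
    [0,0,0],
    [0,0,0],
    [0,0,0],
    [0,0,0],
    [0,0,0],
    [0,0,0],
    [0,0,0],
    [0,0,0],
    [0,0,0],
    [0,0,0],
    [0,0,0],
    [0,0,0],
    [0,0,0],
  ],
  delta_pos=[
    [0.02,0.0012,0],
    [0.03,0,0],
    [0.03,0,0],
    [0.011,0,0],
    [0,0,0],
    [0,0,0.02],
    [0,0,0.02],
    [0,0,0.02],
    [0,0,0.02],
    [0,0,0.02],
    [0,0,0.005],
    [0,0,0],
    [0,0,0],
    [0,0,0],
    [0,0,0],
    [0,0,0],
    [0,0,0],
    [0,0,0],
    [0,0,0],
    [0,0,0],
  ],
  gripper=[0.065,0.065,0.065,0.065,0.065,0.065,0.065,0.065,0.065,0.065,0.065,0.065,0.018,0.018,0.018,0.018,0.018,0.018,0.018,0.018],
  grip_force=25,
)

```text
time: 16.42
tool_pos: [0.5891, -0.3248, 0.098]
tcp_rot: [3.129, 0.274, 0.003]
wrist_force: [-1.3, 3.0, 6.3]
width: 0.259
grip_force: 25.2
```

Emit:
jog_arm(
  turn=[
    [0,0,0],
    [0,0,0],
    [0,0,0],
    [0,0,0],
    [0,0,0],
    [0,0,0],
    [0,0,0],
    [0,0,0],
    [0,0,0],
    [0,0,0],
    [0,0,0],
    [0,0,0],
    [0,0,0],
    [0,0,0],
    [0,0,0],
    [0,0,0],
  ],
  delta_pos=[
    [-0.004,0,0],
    [-0.004,0,0],
    [-0.004,0,0],
    [-0.004,0,0],
    [-0.004,0,0],
    [-0.004,0,0],
    [-0.004,0,0],
    [-0.004,0,0],
    [-0.004,0,0],
    [-0.004,0,0],
    [-0.004,0,0],
    [-0.004,0,0],
    [-0.004,0,0],
    [-0.004,0,0],
    [0,0,0],
    [0,0,0],
  ],
  gripper=[0.018,0.018,0.018,0.018,0.018,0.018,0.018,0.018,0.018,0.018,0.018,0.018,0.018,0.018,0.018,0.018],
)

```text
time: 17.75
tool_pos: [0.5339, -0.3343, 0.098]
tcp_rot: [3.129, 0.274, 0.003]
wrist_force: [-0.6, 4.1, 7.7]
width: 0.26
grip_force: 25.5
```

Emit:
jog_arm(
  turn=[
    [0,0,0],
    [0,0,0],
    [0,0,0],
    [0,0,0],
    [0,0,0],
    [0,0,0],
    [0,0,0],
    [0,0,0],
    [0,0,0],
    [0,0,0],
    [0,0,0],
    [0,0,0],
    [0,0,0],
    [0,0,0],
    [0,0,0],
    [0,0,0],
    [0,0,0],
    [0,0,0],
  ],
  delta_pos=[
    [-0.002,0,0],
    [-0.002,0,0],
    [-0.002,0,0],
    [-0.001,0,0],
    [0,0,0],
    [0,0,0],
    [0,0,0],
    [0,0,0],
    [0,0,0],
    [0,0,-0.005],
    [0,0,-0.02],
    [0,0,-0.02],
    [0,0,-0.02],
    [0,0,-0.02],
    [0,0,-0.02],
    [-0.015,0,0],
    [-0.02,0,0],
    [0,0,0],
  ],
  gripper=[0.018,0.018,0.018,0.018,0.018,0.055,0.055,0.055,0.055,0.055,0.055,0.055,0.055,0.055,0.055,0.055,0.055,0.055],
)

```text
time: 19.25
tool_pos: [0.4886, -0.3424, 0.2007]
tcp_rot: [-3.13, -0.272, 0.004]
wrist_force: [-0.7, 0.4, -0.1]
width: 0.643
grip_force: 0.0
```

Run:
```python
from h import *
import pickle
st=read_state();print(st["tool_pos"],st["tcp_rot"],st["wrist_force"]);pickle.dump(st,open("st7.pkl","wb"))
im2=vision.read_camera("wrist")[:,:,::-1]
cv2.imwrite("pics/w7.png",cv2.resize(im2,(800,600),interpolation=cv2.INTER_CUBIC))
```

```text
[ 0.4886 -0.3424  0.2007] [-3.1297 -0.2724  0.0039] [-0.7438  0.4104 -0.1234]
```

View pics/w7.png

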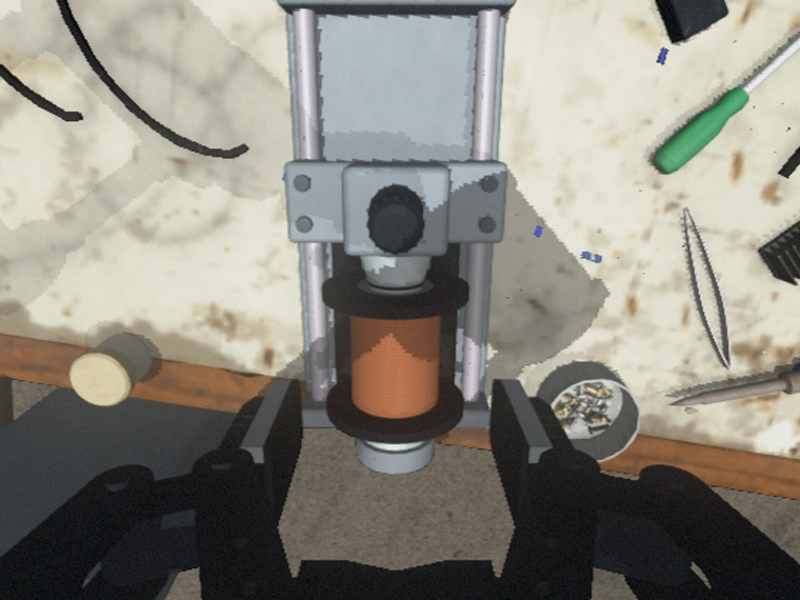

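The tail cone is in the bore, centred at about column 396, with the knob top at about (397,221) and the flange top at about row 276.

Run:
```python
from h import *
import pickle
st=pickle.load(open("st7.pkl","rb"));W=cam("wrist",st);p=st["tool_pos"];R=Ro.from_rotvec(st["tcp_rot"]).as_matrix()
t=lambda x,y,z:R.T@(ray(W,(x*.7-.15,y*.7-.15),z)-p)
im=cv2.imread("pics/w7.png")
for c in(385,396,407): print(c,[int(v) for v in im[240:330:2,c].mean(1)])
for n,x,y,z in(("knob",397,221,.127),("flange L",323,294,.064),("flR",469,294,.064),("housing front",396,255,.086),("cu near",395,414,.089),("cuL",351,380,.064),("cuR",439,380,.064),("boltA",303,182,.07)):print(n,t(x,y,z))
old=pickle.load(open("st6.pkl","rb"));W2=cam("wrist",old)
print("bolts now",ray(W,(303*.7,203*.7),.075),"before",ray(W2,(301*.7,101*.7),.075), ray(W,(489*.7,203*.7),.075),ray(W2,(498*.7,101*.7),.075))
print("cu near now",ray(W,(395*.7,414*.7),.089),"before",ray(W2,(398*.7,432*.7),.089))
print("flange L now",ray(W,(323*.7,294*.7),.064),"before",ray(W2,(327*.7,308*.7),.064))
```

```text
385 [57, 55, 57, 53, 47, 43, 85, 107, 122, 201, 203, 202, 198, 128, 129, 128, 128, 127, 128, 127, 125, 114, 106, 85, 38, 89, 98, 63, 42, 38, 36, 37, 36, 36, 43, 35, 45, 42, 40, 44, 76, 87, 86, 79, 86]
396 [57, 57, 57, 56, 50, 41, 40, 60, 94, 149, 145, 129, 128, 130, 131, 133, 131, 133, 132, 134, 133, 135, 119, 98, 39, 72, 106, 75, 39, 36, 38, 37, 31, 35, 40, 42, 41, 39, 39, 36, 75, 84, 82, 84, 83]
407 [44, 40, 41, 39, 37, 48, 72, 87, 99, 134, 135, 134, 134, 133, 135, 132, 130, 129, 130, 129, 128, 113, 105, 76, 32, 85, 94, 58, 38, 35, 35, 33, 32, 33, 41, 43, 39, 37, 37, 45, 81, 84, 87, 86, 86]
knob [ 0.0411 -0.0008  0.0736]
flange L [-0.0088 -0.0409  0.1367]
flR [-0.0088  0.0389  0.1367]
housing front [ 0.0179 -0.0011  0.1146]
cu near [-0.0685 -0.0016  0.1118]
cuL [-0.0606 -0.0269  0.1368]
cuR [-0.0606  0.0238  0.1368]
boltA [ 0.0517 -0.0477  0.1305]
bolts now [ 0.5213 -0.2886  0.075 ] before [ 0.5778 -0.2782  0.075 ] [ 0.5373 -0.3799  0.075 ] [ 0.594  -0.3695  0.075 ]
cu near now [ 0.4205 -0.3528  0.089 ] before [ 0.4198 -0.3529  0.089 ]
flange L now [ 0.4724 -0.3037  0.064 ] before [ 0.4743 -0.3035  0.064 ]
```

Run:
```python
from h import *
import pickle
st=pickle.load(open("st7.pkl","rb"));W=cam("wrist",st);p=st["tool_pos"];R=Ro.from_rotvec(st["tcp_rot"]).as_matrix()
t=lambda x,y,z:R.T@(ray(W,(x*.7-.15,y*.7-.15),z)-p)
print("ring",t(396,288.5,.079),"bore upper edge", t(396,294,.0815),"flange top edge",t(396,272,.104))
b=cv2.imread("pics/w7.png")[225:330,310:480];cv2.imwrite("pics/w7c.png",cv2.resize(b,None,fx=4,fy=4,interpolation=cv2.INTER_CUBIC))
```

```text
ring [-0.0014 -0.0011  0.1217] bore upper edge [-0.0036 -0.0011  0.1192] flange top edge [ 0.0138 -0.0011  0.0966]
```

View pics/w7c.png

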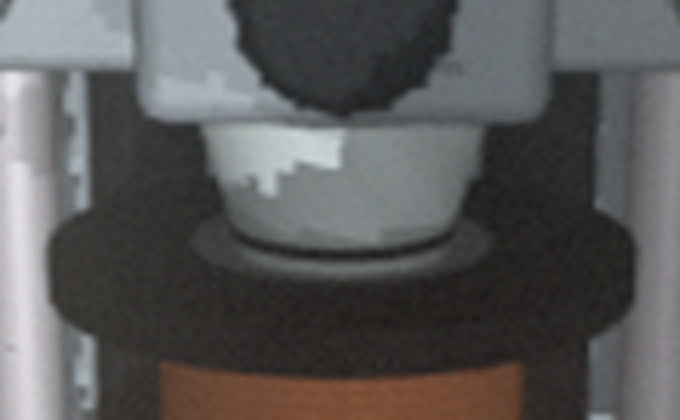

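The scribed ring looks 1–3 mm outside the flange face and concentric. I'll nudge it 2 mm to centre it in the tolerance.

Emit:
jog_arm(
  turn=[
    [0,0,0],
    [0,0,0],
    [0,0,0],
    [0,0,0],
    [0,0,0],
    [0,0,0],
    [0,0,0],
    [0,0,0],
    [0,0,0],
    [0,0,0],
    [0,0,0],
    [0,0,0],
    [0,0,0],
    [0,0,0],
    [0,0,0],
    [0,0,0],
    [0,0,0],
  ],
  delta_pos=[
    [0.015,0,0],
    [0.02,0,0],
    [0,0,0],
    [0,0,0.02],
    [0,0,0.02],
    [0,0,0.02],
    [0,0,0.02],
    [0,0,0.02],
    [0,0,0.005],
    [0,0,0],
    [0,0,0],
    [0,0,0],
    [0,0,0],
    [0,0,0],
    [0,0,0],
    [0,0,0],
    [0,0,0],
  ],
  gripper=[0.055,0.055,0.055,0.055,0.055,0.055,0.055,0.055,0.055,0.055,0.018,0.018,0.018,0.018,0.018,0.018,0.018],
)

```text
time: 20.72
tool_pos: [0.5274, -0.3355, 0.0978]
tcp_rot: [3.13, 0.273, 0.004]
wrist_force: [0.5, 5.0, 5.7]
width: 0.26
grip_force: 25.5
```

Emit:
jog_arm(
  turn=[
    [0,0,0],
    [0,0,0],
    [0,0,0],
    [0,0,0],
    [0,0,0],
    [0,0,0],
  ],
  delta_pos=[
    [-0.0005,0,0],
    [-0.0005,0,0],
    [-0.0005,0,0],
    [-0.0005,0,0],
    [0,0,0],
    [0,0,0],
  ],
  gripper=[0.018,0.018,0.018,0.018,0.018,0.018],
)

```text
time: 21.22
tool_pos: [0.5258, -0.3358, 0.0978]
tcp_rot: [3.129, 0.273, 0.005]
wrist_force: [0.8, 5.1, 6.1]
width: 0.256
grip_force: 25.4
```

Emit:
jog_arm(
  turn=[
    [0,0,0],
    [0,0,0],
    [0,0,0],
    [0,0,0],
    [0,0,0],
    [0,0,0],
    [0,0,0],
    [0,0,0],
    [0,0,0],
    [0,0,0],
    [0,0,0],
    [0,0,0],
    [0,0,0],
    [0,0,0],
  ],
  delta_pos=[
    [0,0,0],
    [0,0,0],
    [0,0,0],
    [0,0,0],
    [0,0,-0.005],
    [0,0,-0.02],
    [0,0,-0.02],
    [0,0,-0.02],
    [0,0,-0.02],
    [0,0,-0.02],
    [-0.015,0,0],
    [-0.02,0,0],
    [0,0,0],
    [0,0,0],
  ],
  gripper=[0.055,0.055,0.055,0.055,0.055,0.055,0.055,0.055,0.055,0.055,0.055,0.055,0.055,0.055],
)

```text
time: 22.38
tool_pos: [0.4884, -0.3424, 0.2003]
tcp_rot: [-3.129, -0.271, 0.001]
wrist_force: [-0.3, 0.2, -0.9]
width: 0.646
grip_force: 0.0
```

Run:
```python
from h import *
st=read_state();print(st["time"],st["tool_pos"],st["wrist_force"])
im=cv2.resize(vision.read_camera("wrist")[:,:,::-1],(800,600),interpolation=cv2.INTER_CUBIC);W=cam("wrist",st);p=st["tool_pos"];R=Ro.from_rotvec(st["tcp_rot"]).as_matrix()
g=im[:,390:402].mean((1,2)); print([int(v) for v in g[250:330:2]])
v=270+g[270:300].argmin()if 0 else 280+g[280:296].argmin(); print(v,R.T@(ray(W,(396*.7,v*.7),.079)-p))
h=cv2.inRange(cv2.cvtColor(im,cv2.COLOR_BGR2HSV),(3,80,40),(20,255,255))[:,360:430]; r=np.where(h[290:430].mean(1)>200)[0]+290; print("cu rows",r.min(),r.max(),"before 322?,414")
```

```text
22.3833 [ 0.4884 -0.3424  0.2003] [-0.255   0.1888 -0.8515]
[49, 48, 43, 43, 70, 132, 162, 161, 160, 133, 131, 130, 131, 132, 132, 132, 131, 127, 108, 111, 73, 40, 57, 45, 37, 36, 36, 36, 35, 38, 40, 41, 41, 39, 38, 68, 88, 84, 86, 85]
292 [-0.0033 -0.001   0.1213]
cu rows 320 416 before 322?,414
```

The ring is now at −3.3 mm against a flange face at about −4 mm, so it is level. The reel hasn't moved and no force is acting on the tool. I'm handing the job in.

```bash
python3 -c "
from workcell import ticket
print(ticket.finish_job())"
```

```text
the job is handed in; nothing more can be done
None
```

The reel is on the rollers with both cones in its hub, each ring within about 1 mm of level with its flange face by my last camera measurements. I handed the job in at about 22 s with the gripper clear and the battery and flux pot untouched, but no verdict came back.

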